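# Gauge the test plates and sort them by thickness

## Robot

A 6-joint arm with a two-finger parallel gripper is mounted at the origin on the work surface. World frame = base frame: x ahead of the robot, y to its left, z up, the work surface at z = 0. Lengths are in m, angles in rad, forces in N, time in s.
With the tool pointing down it reaches from about 0.275 to 0.875 m from the base axis. Payload 12.5 kg.
Tool frame: the origin (TCP) lies on the centre line of the jaws, within the pads' length; the fingertips stand r.finger_overhang ahead of it and the grasp point (between the pads) lies 3 mm ahead of it (r.finger_overhang is the distance from the TCP to the fingertips, in m); z points along the fingers, y is the direction in which the jaws open and shut (so a half turn about z gives the same grasp; the last joint's range is limited). The gripper opens to 85 mm and grips with 20 to 120 N. Pads are 22 mm wide; open, the fingers measure 114 mm over their backs; the gripper's body (76 mm by 85 mm) begins 54 mm behind the grasp point. The pads swing forward as they close: fully open they stand 13 mm farther back than shut.
Start: joints at [-1.387, 0.351, 1.652, -0, 1.139, -0.085], TCP at [0.146, -0.53, 0.253] pointing down, gripper open.
Joint ranges: [-2.75, 2.75], [-0.79, 2.1], [0.01, 2.65], [-1.57, 4.71], [0.07, 3.14], [-2.87, 2.87]. Speed limits (rad/s): [2.22, 2.22, 2.79, 3.14, 3.14, 3.14].

## Interface

Orientations are given as a unit quaternion [x, y, z, w].
In Python, from cell import r, optics gives the robot as it stands. The module is installed in compiled form; this text tells all that it offers. Calls block until the motion is done:
- r.move_to(position, orientation): joint-space move of the TCP to a pose.
- r.move_linear(position, rot=None, vel=0.15): straight line of the TCP; rot=None keeps the orientation; vel is the mean speed in m/s.
- r.set_joints(angles): joint-space move.
- r.set_gripper(opening, squeeze=None): opening from 0.0 (shut) to 1.0 (fully open); squeeze is the grip in N (None keeps the last); returns when the fingers have stopped.
- r.sleep(seconds).
- r.inverse_kinematics(position, orientation): joint angles nearest the present ones, or None.
- optics.get_image(name): name is "scene" or "top" or "wrist"; returns a dict with "pixels" (420x560x3 uint8, red, green, blue), "depth" (420x560 float32, m along the optical axis (not along the pixel's ray), 0 where there is no reading), "fx", "fy", "cx", "cy" (pixels), "camera_from_world" (4x4, takes a point from world to camera coordinates); the wrist camera has in their place "mount" (4x4, takes a point from camera to tool coordinates, whose origin is the TCP and whose axes are the flange's). Camera axes: x right, y down, z forward; pixel columns grow to the right and rows downward; lengths in m; the calibration is good to about 2 mm. The wrist camera is an equidistant fisheye: a pixel r from the principal point sees the ray r / f radians off the axis. A picture is of the moment at which its call begins: read the wrist's pose just before it.
A pose or a line that the arm cannot do raises r.PlanningError and nothing moves.
- r.hand_in(): hands the job in, once; it reports no verdict.
Readings, each from a call of its own:
- r.current_t(): time.
- r.current_q(): joint angles.
- r.current_qvel(): joint speeds.
- r.current_effort(): joint torques, N m.
- r.current_tool_pos(): TCP position.
- r.current_ee_rot(): TCP orientation.
- r.current_contact_force(): force on the tool from outside, world axes, zero at the start.
- r.current_torque(): the same for the moment, N m.
- r.current_opening(): opening from 0.0 (shut) to 1.0 (fully open).
Only numpy, scipy, OpenCV 4.12 (cv2) and the standard library are available. Lean on these libraries where they do the work, as an engineer would, in place of code of your own. Each camera call takes 0.05 s, during which the arm holds its last target.

## Task

First lift the carton out of the oblong steel tray and set it down in the middle of the black mat. Then gauge every aluminium plate in the rack by pinching it across its thickness: put each plate that is 13 mm thick in the oblong steel tray, and each one that is thinner (10 mm) or thicker (16 mm) in the square white tray, standing or lying as you like. Do not disturb the can, the bottle or the beaker; at the end the carton must still be on the mat.

Things in the scene. Friction and masses are not known exactly. Their poses are not given: they have to be found in the camera images.
- rack: Fixed grey plastic rack, 112 (x) x 178 (y) x 25 mm high, 5 mm floor. It has 2 x 4 slots, all alike, centred at x = -27, +27 and y = -72, -24, +24, +72 mm, each 18 mm wide along y, about 44 mm long along x and 20 mm deep (wider than any plate, so the slot does not tell the thickness; a plate may lean a little in it). Some slots are empty. Origin: centre of its underside, z up.
- long_tray: Fixed oblong steel tray, outside 200 (x) x 130 (y) x 25 mm high, walls and floor 4 mm. Origin: centre of its underside, z up. At the start the carton stands in it.
- square_tray: Fixed square white plastic tray, outside 160 x 160 x 30 mm high, walls and floor 4 mm. Origin: centre of its underside, z up.
- mat: Fixed black rubber mat, 150 x 150 x 3 mm, flat on the bench beyond the rack. Origin: centre of its underside, z up.
- carton: Small closed cardboard carton with a paper band, 90 (x) x 48 (y) x 65 (z) mm, 0.10 to 0.21 kg, loose. Origin: its centre.
- plate_a: Bare aluminium test plate, loose, about 0.06 to 0.10 kg, 40 mm wide (its x), 60 mm high (its z); its thickness (its y) is 10, 13 or 16 mm and must be gauged. At the start it stands on edge in a rack slot, its top 65 mm above the bench and 40 mm above the rack, with at least 30 mm of free room between neighbours for the fingers. Origin: its centre. May be absent.
- plate_b: Bare aluminium test plate, loose, about 0.06 to 0.10 kg, 40 mm wide (its x), 60 mm high (its z); its thickness (its y) is 10, 13 or 16 mm and must be gauged. At the start it stands on edge in a rack slot, its top 65 mm above the bench and 40 mm above the rack, with at least 30 mm of free room between neighbours for the fingers. Origin: its centre. May be absent.
- plate_c: Bare aluminium test plate, loose, about 0.06 to 0.10 kg, 40 mm wide (its x), 60 mm high (its z); its thickness (its y) is 10, 13 or 16 mm and must be gauged. At the start it stands on edge in a rack slot, its top 65 mm above the bench and 40 mm above the rack, with at least 30 mm of free room between neighbours for the fingers. Origin: its centre. May be absent.
- plate_d: Bare aluminium test plate, loose, about 0.06 to 0.10 kg, 40 mm wide (its x), 60 mm high (its z); its thickness (its y) is 10, 13 or 16 mm and must be gauged. At the start it stands on edge in a rack slot, its top 65 mm above the bench and 40 mm above the rack, with at least 30 mm of free room between neighbours for the fingers. Origin: its centre. May be absent.
- plate_e: Bare aluminium test plate, loose, about 0.06 to 0.10 kg, 40 mm wide (its x), 60 mm high (its z); its thickness (its y) is 10, 13 or 16 mm and must be gauged. At the start it stands on edge in a rack slot, its top 65 mm above the bench and 40 mm above the rack, with at least 30 mm of free room between neighbours for the fingers. Origin: its centre. May be absent.
- plate_f: Bare aluminium test plate, loose, about 0.06 to 0.10 kg, 40 mm wide (its x), 60 mm high (its z); its thickness (its y) is 10, 13 or 16 mm and must be gauged. At the start it stands on edge in a rack slot, its top 65 mm above the bench and 40 mm above the rack, with at least 30 mm of free room between neighbours for the fingers. Origin: its centre. May be absent.
- plate_g: Bare aluminium test plate, loose, about 0.06 to 0.10 kg, 40 mm wide (its x), 60 mm high (its z); its thickness (its y) is 10, 13 or 16 mm and must be gauged. At the start it stands on edge in a rack slot, its top 65 mm above the bench and 40 mm above the rack, with at least 30 mm of free room between neighbours for the fingers. Origin: its centre. May be absent.
- plate_h: Bare aluminium test plate, loose, about 0.06 to 0.10 kg, 40 mm wide (its x), 60 mm high (its z); its thickness (its y) is 10, 13 or 16 mm and must be gauged. At the start it stands on edge in a rack slot, its top 65 mm above the bench and 40 mm above the rack, with at least 30 mm of free room between neighbours for the fingers. Origin: its centre. May be absent.
- drum: Blue metal can, 84 mm across, 100 mm high, loose, a bystander. Origin: centre of its underside.
- flask: Clear plastic bottle, 60 mm across, 110 mm high, loose, a bystander. Origin: centre of its underside.
- beaker: Small glass beaker, 70 mm across the rim, 80 mm high, loose, a bystander. Origin: centre of its underside.
Not all that is in view belongs to the job. Leave any green or yellow look-alike of the plate_b alone. Leave any purple look-alike of the square_tray alone.

How it is judged:
By the outcome, as a careful person would: the job done as asked, in the order asked, and still so for the second after the job is handed in, with the robot touching nothing.
Of plate_a, plate_b, plate_c, plate_d, plate_e, plate_f, plate_g, plate_h only 6 to 8 are there at a start; the rules pass over those that are not, and their reading is None.
At some moment in a run one of carton may be knocked a few centimetres aside while the robot is not near it.
Once in a run the grip may slacken for a moment while it holds something.
It also fails if it takes over 210 s, if anything falls off the work surface, if the arm or the gripper's body presses on something with over 40 N, if the wrist force passes 120 N, or if a joint passes its speed limit or range.

## Working session

There is one attempt and no reset: what is moved stays moved. The work goes in short steps, each a Python script; the robot and the scene stay as the last script left them, time stands still between calls to the robot, and variables do not carry over. Pictures are saved under pics/ and viewed, and the job is handed in when it is done.

```bash
mkdir -p pics; cat > a.py <<'E'
from cell import r, optics
import cv2, numpy as np
for n in ["scene","top","wrist"]:
    im=optics.get_image(n)
    cv2.imwrite(f"pics/{n}0.png",im["pixels"][:,:,::-1])
    np.savez(f"{n}0.npz",**{k:v for k,v in im.items()})
    print(n,im["fx"],im["fy"],im["cx"],im["cy"]); print(np.round(im.get("camera_from_world",im.get("mount")),4), (im["depth"]>0).mean())
print(r.finger_overhang,r.current_tool_pos(),r.current_ee_rot(),r.current_opening(),r.current_t(),r.current_contact_force())
E
python3 a.py
```

```text
scene 544.4711233247057 544.4711233247057 284.93525559801617 206.68562320276544
[[-0.8409  0.541   0.0133  0.4253]
 [ 0.4255  0.6761 -0.6016 -0.2521]
 [-0.3344 -0.5002 -0.7987  1.9805]
 [ 0.      0.      0.      1.    ]] 0.9957780612244898
top 524.1080426281172 524.1080426281172 275.3909310306039 203.92293186155115
[[-1.2900e-02 -9.9990e-01 -1.0000e-04  8.0600e-02]
 [-9.7780e-01  1.2600e-02 -2.0930e-01  5.7570e-01]
 [ 2.0930e-01 -2.6000e-03 -9.7780e-01  1.8337e+00]
 [ 0.0000e+00  0.0000e+00  0.0000e+00  1.0000e+00]] 0.9959141156462585
wrist 325.19226210127806 325.19226210127806 281.9029943449199 209.95537783522488
[[ 2.000e-04 -9.557e-01 -2.944e-01  7.490e-02]
 [ 1.000e+00  2.000e-04  0.000e+00  4.000e-04]
 [ 0.000e+00 -2.944e-01  9.557e-01 -1.204e-01]
 [ 0.000e+00  0.000e+00  0.000e+00  1.000e+00]] 0.9948979591836735
0.022 [ 0.14604105 -0.5300097   0.25289572] [ 9.90984916e-01  1.33972749e-01 -1.56756316e-05 -4.46374347e-04] 1.0011842912690203 0.15 [ 0.3916938  -0.40173671  0.22068411]
```

View pics/scene0.png

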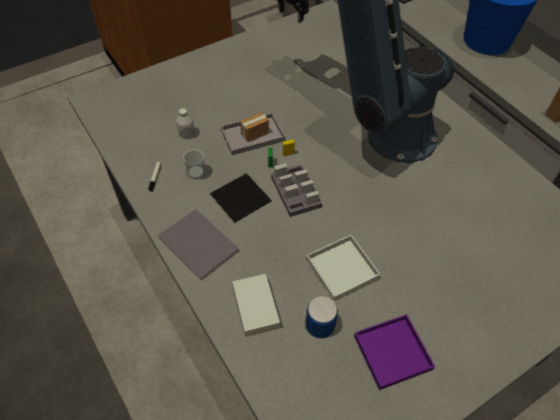

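View pics/top0.png

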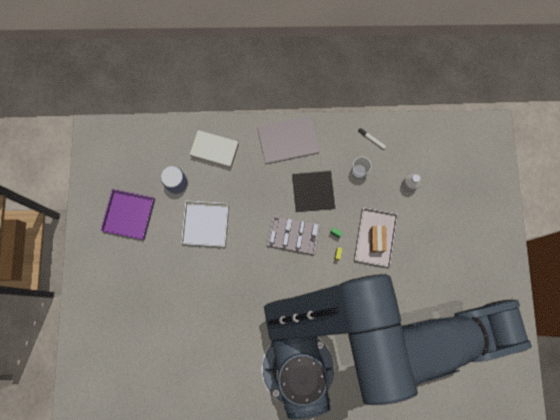

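View pics/wrist0.png

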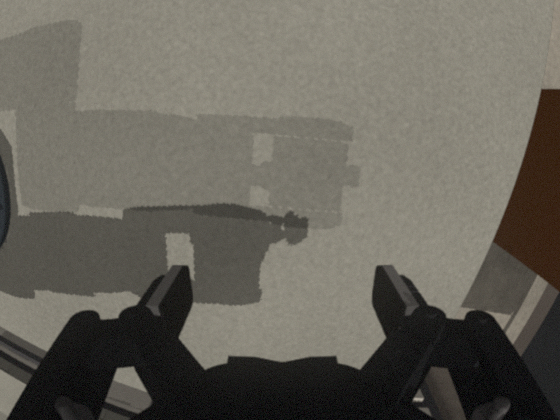

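```bash
cat > h.py <<'E'
import cv2, numpy as np
def cloud(im):
    d=im["depth"].astype(float); v,u=np.mgrid[:d.shape[0],:d.shape[1]]
    P=np.stack([(u-im["cx"])/im["fx"]*d,(v-im["cy"])/im["fy"]*d,d],-1)
    T=np.linalg.inv(im["camera_from_world"]); return P@T[:3,:3].T+T[:3,3]
def ray(im,u,v,z):
    """pixel -> world point on plane z"""
    T=np.linalg.inv(im["camera_from_world"]); d=T[:3,:3]@np.array([(u-im["cx"])/im["fx"],(v-im["cy"])/im["fy"],1]); o=T[:3,3]
    return o+d*(z-o[2])/d[2]
def load(n):
    z=np.load(n); return {k:(z[k] if z[k].ndim else float(z[k])) for k in z.files}
E
cat > b.py <<'E'
from h import *
for n,box in [("top",(255,170,420,275)),("scene",(170,100,340,220))]:
    im=load(n+"0.npz"); W=cloud(im)
    x0,y0,x1,y1=box; c=im["pixels"][y0:y1,x0:x1,::-1]
    cv2.imwrite(f"pics/{n}0z.png",cv2.resize(c,None,fx=4.7,fy=4.7,interpolation=cv2.INTER_CUBIC))
    print(n, "bench z", np.median(W[300:330,100:200,2]))
im=load("top0.npz");W=cloud(im)
for name,(u,v) in dict(carton=(378,240),drum=(173,178),bottle=(412,181),beaker=(361,165),mat=(313,190),sq=(205,225),lt=(365,225),rack=(293,235),green=(336,233),yellow=(339,254)).items(): print(name,W[v,u].round(3), W[v-3:v+4,u-3:u+4,2].max().round(3))
print(W[228:236,270:320,2].round(3)[::2,::2])
im=load("scene0.npz");W=cloud(im)
for name,(u,v) in dict(carton=(255,118),mat=(240,196),drum=(322,305)).items(): print(name,W[v,u].round(3))
E
python3 b.py
```

```text
top bench z -8.678064729583657e-05
scene bench z -0.7475611147019798
carton [ 0.439 -0.289  0.069] 0.083
drum [0.667 0.438 0.102] 0.11
bottle [ 0.649 -0.419  0.088] 0.12
beaker [ 0.737 -0.254 -0.002] 0.035
mat [ 0.639 -0.068  0.011] 0.012
sq [0.513 0.334 0.004] 0.014
lt [ 0.506 -0.258 -0.004] 0.013
rack [0.467 0.011 0.028] 0.037
green [ 0.469 -0.143  0.054] 0.071
yellow [ 0.393 -0.15   0.056] 0.07
[[ 0.022  0.009  0.006  0.003  0.029  0.022  0.026  0.031  0.06   0.063
   0.009  0.028  0.027  0.023  0.024  0.068  0.067  0.02   0.023  0.03
   0.025  0.007  0.066  0.066  0.027]
 [ 0.021  0.066  0.023  0.016  0.019  0.019  0.031  0.028  0.031  0.042
   0.027  0.023  0.031  0.03   0.022  0.076  0.065  0.025  0.027  0.019
   0.032  0.04   0.069  0.07   0.026]
 [ 0.023  0.065  0.064  0.033  0.02   0.022  0.019  0.021  0.025  0.02
   0.024  0.029  0.028  0.023  0.009  0.055 -0.001  0.021  0.021  0.021
   0.025  0.069  0.064  0.062  0.017]
 [ 0.03   0.069  0.064  0.027  0.018  0.028  0.025  0.018  0.064  0.061
   0.023  0.021  0.027  0.019  0.036  0.021  0.005  0.033  0.024  0.015
   0.034  0.062  0.066  0.066  0.021]]
carton [ 0.441 -0.298  0.077]
mat [ 0.635 -0.074  0.005]
drum [0.668 0.433 0.102]
```

View pics/top0z.png

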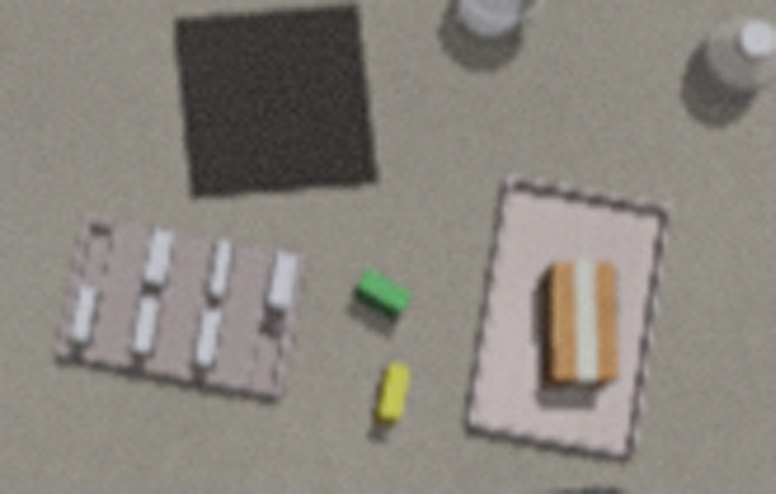

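View pics/scene0z.png

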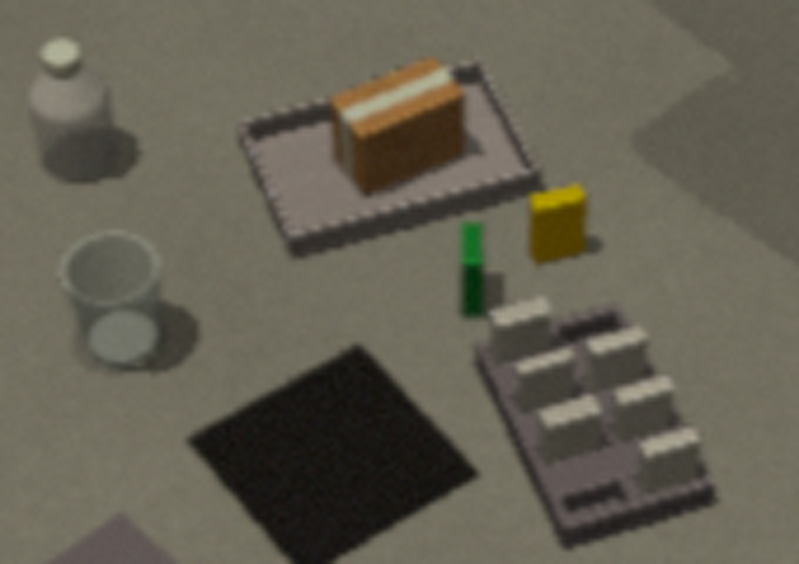

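```bash
cat >> h.py <<'E'
from scipy.spatial.transform import Rotation as R
def q(yaw): return [float(np.cos(yaw/2)),float(np.sin(yaw/2)),0.,0.]
def snap(name,fn=None):
    from cell import r,optics
    if name=="wrist":
        p=np.array(r.current_tool_pos()); o=np.array(r.current_ee_rot())
    im=optics.get_image(name)
    if name=="wrist":
        T=np.eye(4);T[:3,:3]=R.from_quat(o).as_matrix();T[:3,3]=p
        im["wc"]=T@im["mount"]
    if fn:
        np.savez(fn+".npz",**im); cv2.imwrite("pics/"+fn+".png",im["pixels"][:,:,::-1])
    return im
def wdir(im,u,v):
    a=(np.asarray(u,float)-im["cx"]);b=(np.asarray(v,float)-im["cy"]);rr=np.hypot(a,b);th=rr/im["fx"]
    s=np.where(rr>0,np.sin(th)/np.maximum(rr,1e-9),0)
    return np.stack([a*s,b*s,np.cos(th)],-1)
def wray(im,u,v,z):
    d=wdir(im,u,v)@im["wc"][:3,:3].T; o=im["wc"][:3,3]
    return o+d*((z-o[2])/d[...,2])[...,None]
def wcloud(im):
    d=im["depth"].astype(float); v,u=np.mgrid[:d.shape[0],:d.shape[1]]
    n=wdir(im,u,v); P=n/n[...,2:]*d[...,None]
    return P@im["wc"][:3,:3].T+im["wc"][:3,3]
E
cat > c.py <<'E'
from h import *
from cell import r
r.move_to([0.42,-0.29,0.30],q(0)); print(r.current_t())
im=snap("wrist","w1")
r.move_to([0.44,0.0,0.30],q(0)); print(r.current_t())
im=snap("wrist","w2"); print(r.current_tool_pos())
E
python3 c.py
```

```text
1.525
2.6917
[ 0.44027657 -0.0010102   0.2999876 ]
```

View pics/w1.png

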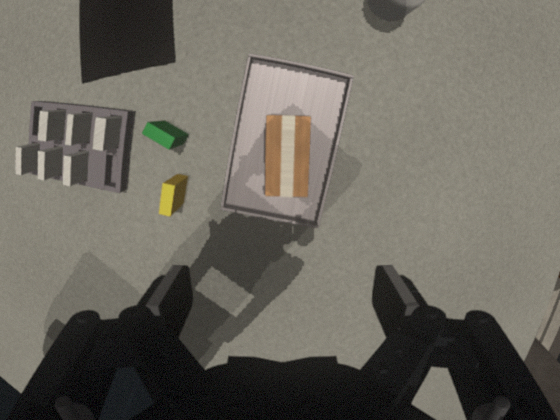

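View pics/w2.png

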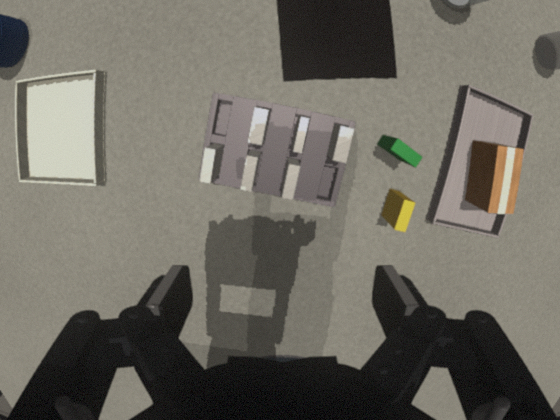

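```bash
cat > d.py <<'E'
from h import *
im=load("w1.npz"); im2=load("w2.npz")
W=wcloud(im)
print("carton top z med",np.median(W[140:180,275:303,2]),"std",np.std(W[140:180,275:303,2]), "w2:",np.median(wcloud(im2)[165:190,500:505,2]))
def rect(m,im,z):
    cs,_=cv2.findContours(m.astype(np.uint8),cv2.RETR_EXTERNAL,cv2.CHAIN_APPROX_NONE)
    c=max(cs,key=cv2.contourArea)[:,0,:]
    P=wray(im,c[:,0]*1.,c[:,1]*1.,z)[:,:2]
    (cx,cy),(w,h),a=cv2.minAreaRect((P*1000).astype(np.float32))
    return np.round([cx,cy,w,h,a],1)
hsv=cv2.cvtColor(im["pixels"],cv2.COLOR_RGB2HSV)
m=(hsv[...,0]<22)&(hsv[...,1]>90)&(hsv[...,2]>60); m[:,:225]=0;m[:,350:]=0;m[220:]=0
m=cv2.morphologyEx(m.astype(np.uint8),cv2.MORPH_CLOSE,np.ones((1,25)))
for z in(.065,.069): print("carton",rect(m,im,z))
# mat
v=im2["pixels"].max(-1); m=(v<45); m[85:]=0;m[:,:250]=0;m[:,420:]=0; print("mat",rect(m,im2,.003), "(truncated)")
ts=load("top0.npz"); m=(ts["pixels"].max(-1)<60); m[:165]=0;m[215:]=0;m[:,:280]=0;m[:,345:]=0
c=max(cv2.findContours(m.astype(np.uint8),0,1)[0],key=cv2.contourArea)[:,0]
P=np.array([ray(ts,u,v,.003)[:2] for u,v in c]); print("mat top",cv2.minAreaRect((P*1000).astype(np.float32)))
ss=load("scene0.npz"); m=(ss["pixels"].max(-1)<40); m[:170]=0;m[225:]=0;m[:,:205]=0;m[:,275:]=0
c=max(cv2.findContours(m.astype(np.uint8),0,1)[0],key=cv2.contourArea)[:,0]
P=np.array([ray(ss,u,v,.003)[:2] for u,v in c]); print("mat scene",cv2.minAreaRect((P*1000).astype(np.float32)))
# square tray
v=im2["pixels"].min(-1); m=(v>130); m[:,110:]=0;m[200:]=0; 
print("sq bright w2",rect(m,im2,.004))
# plates
W2=wcloud(im2)
z=cv2.medianBlur(W2[...,2].astype(np.float32),3)
m=(z>.05)&(z<.085); m[:,:190]=0; m[:,362:]=0; m[220:]=0;m[:85]=0
n,l,s,ce=cv2.connectedComponentsWithStats(m.astype(np.uint8))
for i in range(1,n):
    if s[i,4]>60: print("pl",s[i,:5],np.median(W2[l==i][:,2]).round(4),rect(l==i,im2,.065))
# bright top faces
g=im2["pixels"].min(-1)
out=im2["pixels"][80:215,190:365,::-1].copy(); cv2.imwrite("pics/w2z.png",cv2.resize(out,None,fx=4.4,fy=4.4,interpolation=cv2.INTER_CUBIC))
print(g[100:190:6,196:360:4])
E
python3 d.py
```

```text
carton top z med 0.06891806186933724 std 0.029597953164608247 w2: 0.06875956409282552
carton [ 446.9 -296.5   48.2   90.1   88.6]
carton [ 447.5 -296.4   47.6   89.1   88.6]
mat [617.1 -72.6 109.5 146.6   4.3] (truncated)
mat top ((636.8255615234375, -68.94241333007812), (139.72445678710938, 141.42735290527344), 3.8873631954193115)
mat scene ((634.6900634765625, -72.51526641845703), (144.40359497070312, 144.76766967773438), 4.32144832611084)
sq bright w2 [513.5 373.  213.7 186.6  85.8]
pl [248 107  21  38 565] 0.0648 [501.2  24.7  17.   40.4  79. ]
pl [293 116  17  37 360] 0.0647 [492.  -21.6  10.9  40.   77.2]
pl [332 125  23  38 572] 0.0647 [482.5 -67.7  18.9  39.8  77.7]
pl [199 146  19  38 482] 0.0646 [459.4  81.2  15.8  42.1  77.7]
pl [241 154  18  38 452] 0.0648 [449.4  35.   13.8  42.2  78.6]
pl [281 162  19  37 438] 0.0648 [440.2 -10.5  13.7  41.   78.1]
[[122 124 123 128 126 130  66  96 116 131 132 136 136 135 134 136 124 128
  130 134 127 129 130 128 133 133 131 123 118 132 124 126 128 129 128 128
  126 131 129 123 128]
 [129 117 130 130 125  99 102 130 134 133 134 135 133 
[... 1640 characters left out ...]
61 110 111 111]
 [128 118 195 200 172  71  83 120 124 124 106 106 133 167 168 100  94 106
  107 107 107 107  96 125 175 165 123 106 108 107 107 108  73  77  78  91
  107 109 109 109 117]
 [129 142 193 194 100  68 109 121 123 119 113 101 159 162 170  75 107 105
  104 105 104 103  63 164 168 170 107 107 109 104 106 105 103 104 100  53
  107 104 109 114 123]
 [125 165 191 195  68  73 121 117 122 124 118 107 165 163 162  88 107 105
  102  99 105  99  73 165 166 163 104 104 103 106 106 102 102 100  94  84
  103 113 106 110 128]
 [128 132 127 126 121 101 111 112 121 115 124 123 159 162 132  84  96 103
  105 105 105  82 120 167 165 127 105 101 106 101 101  98 102 103  48 106
  101 109 109 109 123]]
```

```bash
ls pics
```

```text
scene0.png
scene0z.png
top0.png
top0z.png
w1.png
w2.png
w2z.png
wrist0.png
```

View pics/w2z.png

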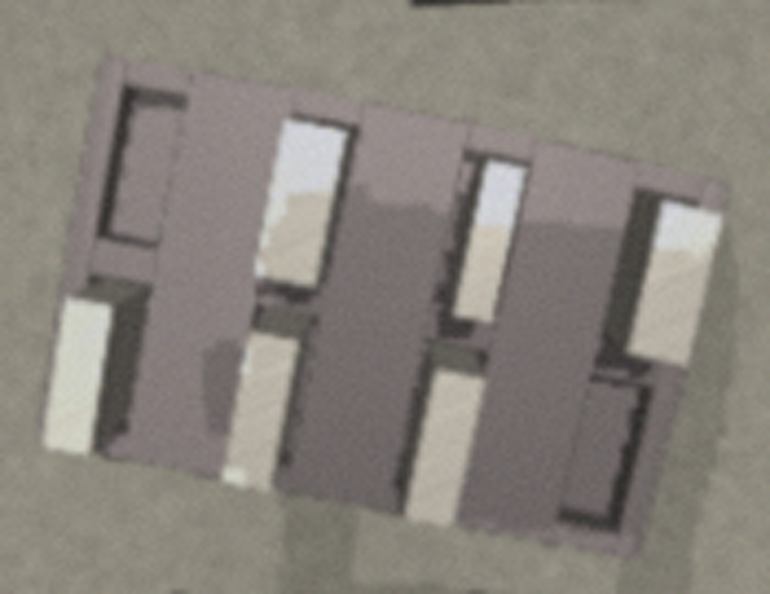

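```bash
cat >> h.py <<'E'
def find_carton(im,z,lim=None):
    hsv=cv2.cvtColor(im["pixels"],cv2.COLOR_RGB2HSV)
    m=((hsv[...,0]<20)&(hsv[...,1]>90)&(hsv[...,2]>60)).astype(np.uint8)
    v,u=np.mgrid[:420,:560]; P=wray(im,u,v,z)
    ok=(P[...,0]>.3)&(P[...,0]<.78)&(abs(P[...,1])<.4)&(v<300)   # on the bench in front
    Wc=wcloud(im); zz=cv2.medianBlur(Wc[...,2].astype(np.float32),5)
    m=(m&ok&(zz>z-.012)).astype(np.uint8)
    m=cv2.morphologyEx(m,cv2.MORPH_CLOSE,np.ones((25,25)))
    cs,_=cv2.findContours(m,cv2.RETR_EXTERNAL,cv2.CHAIN_APPROX_NONE)
    c=max(cs,key=cv2.contourArea)[:,0,:].astype(float)
    P=wray(im,c[:,0],c[:,1],z)[:,:2]
    (cx,cy),(w,h),a=cv2.minAreaRect((P*1000).astype(np.float32))
    yaw=a if w>h else a+90   # long-axis direction
    yaw=(yaw+90)%180-90
    ztop=np.median(zz[m>0])
    return np.array([cx,cy])/1000,np.radians(yaw),(w,h),ztop
E
cat > e.py <<'E'
from h import *
from cell import r
r.move_to([0.42,-0.29,0.30],q(0))
im=snap("wrist","w3"); c,y,s,zt=find_carton(im,.069); print(c,np.degrees(y),s,zt)
assert abs(max(s)-90)<5 and abs(min(s)-48)<5
r.move_to([c[0],c[1],0.15],q(y)); r.set_gripper(0.85,40)
print(r.current_opening())
r.move_linear([c[0],c[1],0.055],vel=0.12)
print(r.current_contact_force()); 
r.set_gripper(0,40); print("carton opening",r.current_opening(),r.current_contact_force(),r.current_tool_pos())
r.move_linear([c[0],c[1],0.16],vel=0.12)
print(r.current_opening(),r.current_contact_force(),r.current_t()); snap("wrist","w4")
E
python3 e.py
```

```text
[ 0.44753311 -0.29650555] -1.5753936767578125 (47.50038528442383, 88.01670837402344) 0.06887362
0.8510548072704437
[ 0.05522415 -0.6146543  -0.53219577]
carton opening 0.5551671388211271 [-0.03707368 -0.48541311  5.95404936] [ 0.44791535 -0.29685275  0.05576997]
0.5555247328921045 [-0.39078717 -0.7001514  -1.0879521 ] 7.1667
```

View pics/w4.png

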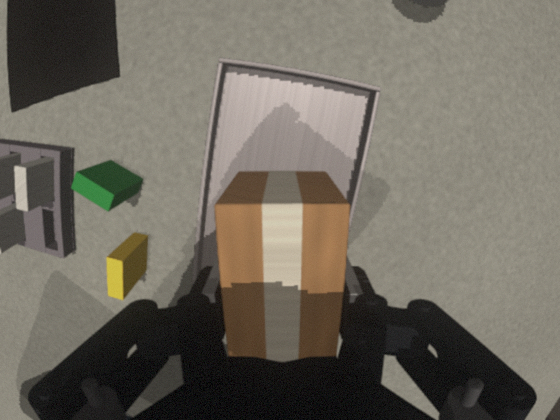

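```bash
cat > f.py <<'E'
from h import *
from cell import r
m=[0.6355,-0.0715]; Y=np.radians(4)
r.move_to([*m,0.16],q(Y)); print(r.current_opening(),r.current_contact_force())
r.move_linear([*m,0.0555],vel=0.1); print(r.current_tool_pos(),r.current_contact_force(),r.current_opening())
r.set_gripper(0.9); r.move_linear([*m,0.16],vel=0.15)
r.move_to([0.53,-0.06,0.30],q(0)); im=snap("wrist","w5"); print(find_carton(im,.068),r.current_t())
E
python3 f.py
```

```text
0.5549150601092756 [ 0.71828799 -0.92392045 -1.29799089]
[ 0.63581978 -0.07155244  0.05596567] [-0.55424677  0.21346413 -1.01589775] 0.5521290176134723
(array([ 0.63486218, -0.0718376 ]), np.float64(0.07111138620978115), (90.19083404541016, 48.46162796020508), np.float32(0.06788162)) 11.5667
```

View pics/w5.png

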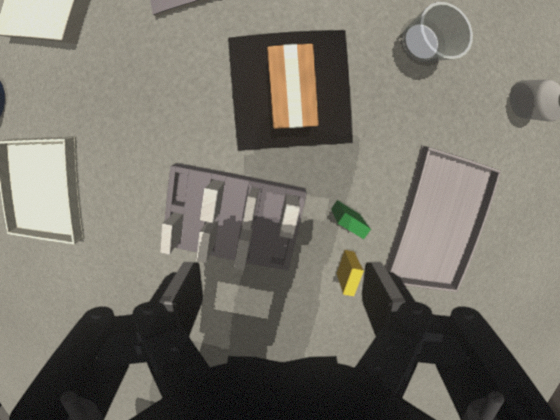

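```bash
cat > g.py <<'E'
from h import *
w5=load("w5.npz"); w2=load("w2.npz"); w1=load("w1.npz")
def q4(im,c,z,n):
    c=np.array(c,float); P=wray(im,c[:,0],c[:,1],z)[:,:2]; e=np.roll(P,-1,0)-P
    print(n,P.mean(0).round(4),np.linalg.norm(e,axis=1).round(3),np.degrees(np.arctan2(e[:,1],e[:,0])).round(1))
q4(w5,[(229,38),(346,30),(353,142),(238,150)],.003,"mat")
q4(w5,[(427,148),(497,172),(457,289),(388,280)],.025,"lt")
q4(w1,[(250,56),(352,75),(317,222),(224,207)],.025,"lt")
q4(w2,[(17,80),(97,71),(103,185),(20,183)],.030,"sq")
W=wcloud(w2); print("sq floor z",np.median(W[100:160,40:90,2]),"lt floor",np.median(wcloud(w5)[190:240,420:450,2]), "rim", np.median(wcloud(w2)[69:74,50:95,2]))
ts=load("top0.npz"); 
def t4(im,c,z,n):
    P=np.array([ray(im,u,v,z)[:2] for u,v in c]); e=np.roll(P,-1,0)-P; print(n,P.mean(0).round(4),np.linalg.norm(e,axis=1).round(3),np.degrees(np.arctan2(e[:,1],e[:,0])).round(1))
t4(ts,[(184,202),(229,203),(227,247),(182,246)],.03,"sq top")
E
python3 g.py
```

```text
mat [ 0.6367 -0.0729] [0.149 0.148 0.149 0.147] [ -85.4 -175.9   94.4    4. ]
lt [ 0.46   -0.2919] [0.125 0.19  0.125 0.193] [-102.4  169.7   78.6  -10.5]
lt [ 0.4604 -0.2955] [0.125 0.191 0.121 0.192] [-100.   168.1   80.4  -10.9]
sq [0.5143 0.3236] [0.158 0.155 0.168 0.161] [-95.3 179.3  87.   -4.7]
sq floor z 0.003918893252892353 lt floor 0.0038147648839376436 rim 0.0007325100608225887
sq top [0.5106 0.3288] [0.166 0.163 0.163 0.163] [-92.  177.8  88.   -1.2]
```

```bash
cat >> h.py <<'E'
RY=np.radians(-12.0); ZP=0.056; OP=0.40
def pick(p,grip=60):
    from cell import r
    r.move_to([*p,0.16],q(RY)); r.set_gripper(OP,grip)
    f0=np.array(r.current_contact_force())
    r.move_linear([*p,ZP],vel=0.12); f1=np.array(r.current_contact_force())
    r.set_gripper(0,grip); r.sleep(0.2)
    o=[r.current_opening() for _ in range(3)]; z=r.current_tool_pos()[2]
    print("approach dF",(f1-f0).round(1),"grip F",np.round(np.array(r.current_contact_force())-f0,1),"open",np.round(o,4),"mm",round(float(np.mean(o))*85,2),"z",round(z,4))
    r.move_linear([*p,0.17],vel=0.15); print("lifted open",round(r.current_opening(),4),"t",round(r.current_t(),1))
    return float(np.mean(o)),z
def tray_pt(which,u,v):
    c,y={"L":((.460,-.294),-10.5),"S":((.512,.327),-1.5)}[which]; y=np.radians(y)
    return np.array([c[0]+u*np.cos(y)-v*np.sin(y),c[1]+u*np.sin(y)+v*np.cos(y)]),y
def place(which,u,v,zp):
    from cell import r
    p,y=tray_pt(which,u,v)
    r.move_to([*p,0.17],q(y)); print("arrive open",round(r.current_opening(),4))
    zt=zp-0.001+0.0005
    r.move_linear([*p,zt+.012],vel=0.12); f0=np.array(r.current_contact_force())
    for d in (.008,.005,.003,.001,0.):
        r.move_linear([*p,zt+d-0.0005],vel=0.05)
        f=np.array(r.current_contact_force())-f0
        if f[2]>4: print("touch at",d); break
    print("place F",f.round(1),"z",round(r.current_tool_pos()[2],4),"open",round(r.current_opening(),4))
    w=r.current_opening(); r.set_gripper(min(w+0.14,.4)); r.sleep(.15)
    r.move_linear([*p,0.16],vel=0.15); print("t",round(r.current_t(),1))
E
cat > p1.py <<'E'
from h import *
print(pick([.4594,.0812])); snap("wrist","w6")
E
python3 p1.py
```

```text
approach dF [ 1.2 -0.4  0.3] grip F [ 1.  -0.6  5.9] open [0.143 0.143 0.143] mm 12.16 z 0.0566
lifted open 0.1424 t 15.3
(0.143012161270727, np.float64(0.05660841532670372))
```

View pics/w6.png

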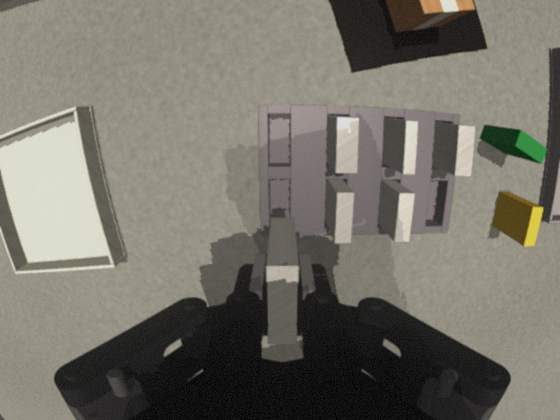

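```bash
cat > p2.py <<'E'
from h import *
place("L",-50,-42,.0566) if 0 else place("L",-.050,-.042,.0566); 
from cell import r
snap("wrist","w7")
E
python3 p2.py
```

```text
arrive open 0.1398
place F [ 1.4 -1.1 -0.5] z 0.0557 open 0.1415
t 20.4
```

View pics/w7.png

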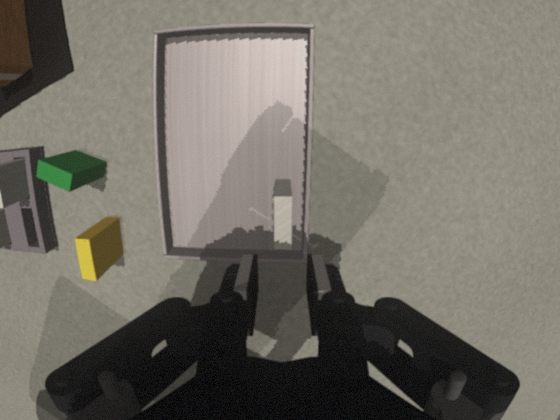

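```bash
cat > p3.py <<'E'
from h import *
from cell import r
r.set_gripper(0); print("shut",r.current_opening())
print(pick([.4494,.0350])); snap("wrist","w8")
E
python3 p3.py
```

```text
shut 0.00015031459880085094
approach dF [ 0.1 -0.1  0.1] grip F [-0.7  0.2  7.5] open [0.1407 0.1407 0.1407] mm 11.96 z 0.0566
lifted open 0.1467 t 25.1
(0.14066841348395898, np.float64(0.05659465194968671))
```

View pics/w8.png

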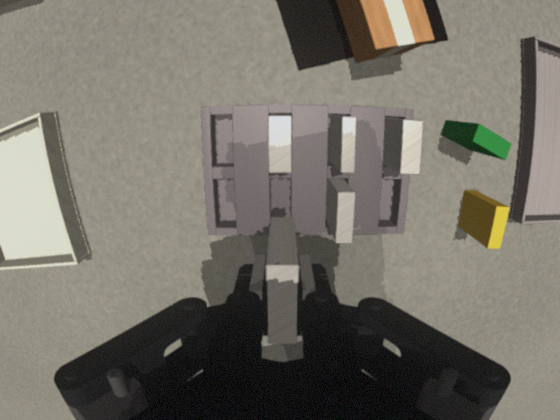

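```bash
cat > p4.py <<'E'
from h import *
from cell import r
place("L",-.050,0,.0566); snap("wrist","w9")
print(pick([.4402,-.0105])); snap("wrist","w10")
E
python3 p4.py
```

```text
arrive open 0.1423
place F [ 0.6 -1.1 -0.4] z 0.0556 open 0.1464
t 29.9
approach dF [-0.3 -0.1  0.5] grip F [-0.5  0.1  4.9] open [0.1419 0.1419 0.1419] mm 12.06 z 0.0567
lifted open 0.1388 t 33.7
(0.14192020410842485, np.float64(0.05666423641334378))
```

View pics/w9.png

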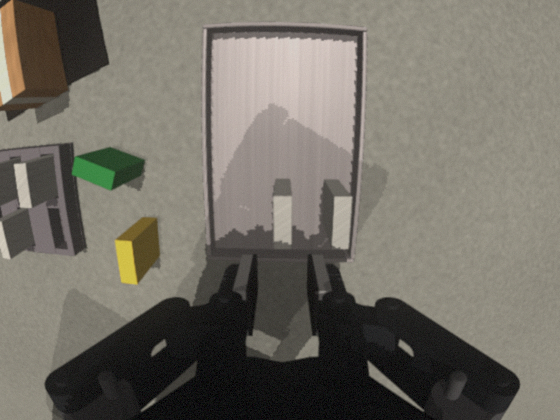

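View pics/w10.png

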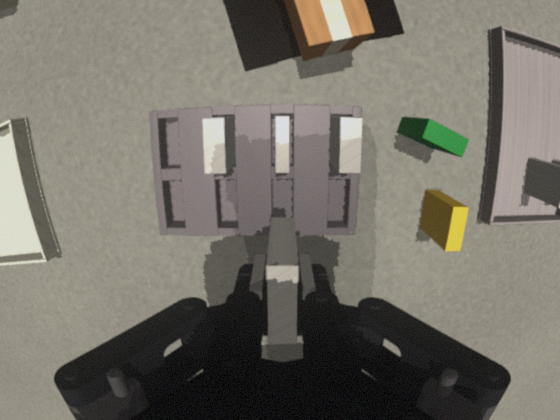

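```bash
cat > p5.py <<'E'
from h import *
from cell import r
place("L",-.050,.042,.0566); snap("wrist","w11")
print(pick([.5012,.0247])); snap("wrist","w12")
E
python3 p5.py
```

```text
arrive open 0.1445
place F [-1.  -0.9  3.2] z 0.0557 open 0.1451
t 38.2
approach dF [ 0.2 -1.3 -1. ] grip F [-1.3 -1.2  6.4] open [0.1778 0.1778 0.1778] mm 15.12 z 0.0568
lifted open 0.1766 t 42.0
(0.17784822355207494, np.float64(0.05676220164637427))
```

View pics/w11.png

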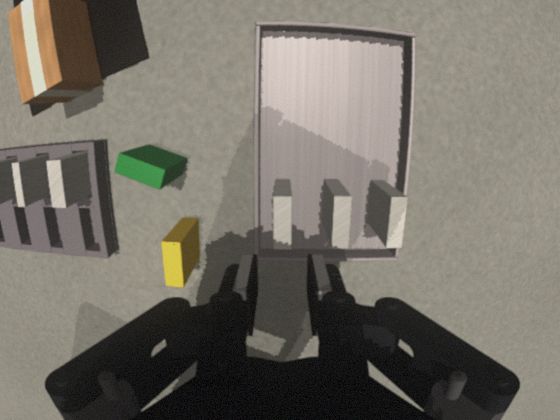

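View pics/w12.png

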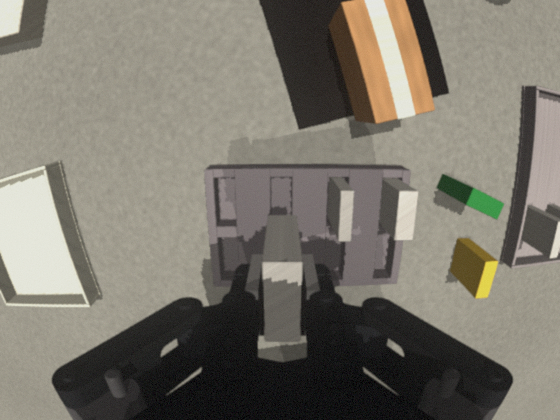

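```bash
cat > p6.py <<'E'
from h import *
from cell import r
place("S",-.035,.045,.0567); snap("wrist","w13")
print(pick([.4920,-.0216])); snap("wrist","w14")
E
python3 p6.py
```

```text
arrive open 0.178
place F [ 0.1 -0.6  2.7] z 0.0558 open 0.1744
t 46.9
approach dF [-0.1  0.7 -0.5] grip F [-2.   0.7  6.6] open [0.1059 0.1059 0.1059] mm 9.0 z 0.0567
lifted open 0.1047 t 51.1
(0.10591559553477008, np.float64(0.05671786707960946))
```

View pics/w13.png

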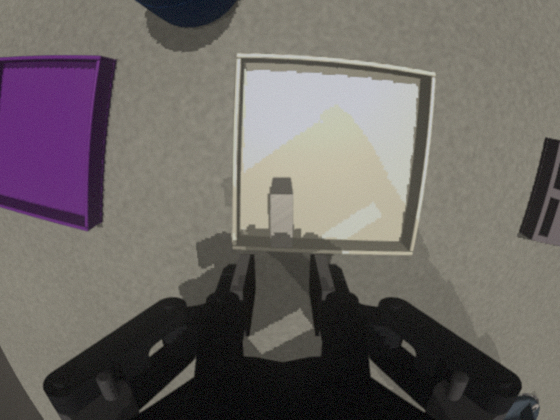

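View pics/w14.png

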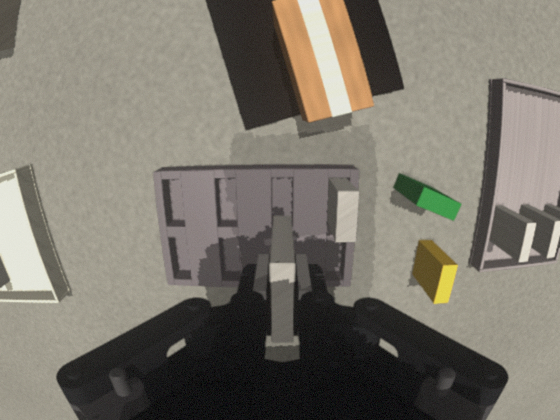

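```bash
cat > p7.py <<'E'
from h import *
from cell import r
im=load("w14.npz"); print(find_carton(im,.068))
place("S",-.035,0,.0567); snap("wrist","w15")
r.move_to([.50,-.05,.30],q(0)); im=snap("wrist","w16"); print(find_carton(im,.068))
E
python3 p7.py
```

```text
(array([ 0.6004834 , -0.07376428]), np.float64(0.03293537769944259), (89.87936401367188, 51.29903793334961), np.float32(0.0678961))
arrive open 0.1106
place F [0.4 0.2 0.5] z 0.0558 open 0.1052
t 56.0
(array([ 0.60131909, -0.07404232]), np.float64(0.07431249751767799), (89.57843780517578, 48.669498443603516), np.float32(0.06783432))
```

View pics/w15.png

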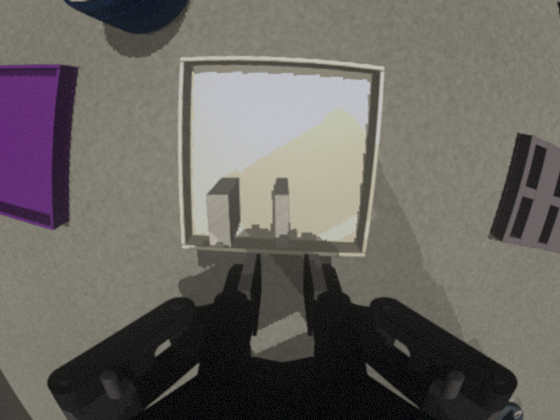

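View pics/w16.png

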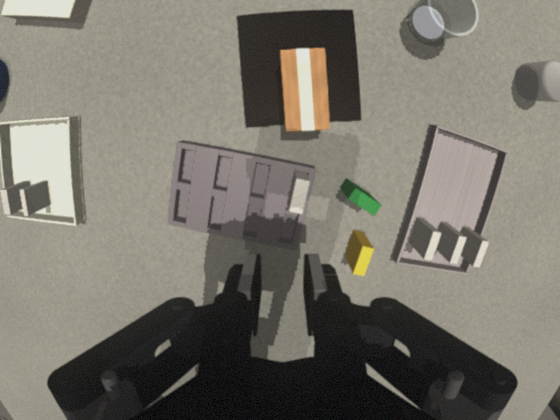

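```bash
cat > p8.py <<'E'
from h import *
from cell import r
c,y=np.array([.6013,-.0740]),.0743
r.move_to([*c,0.16],q(y)); r.set_gripper(.85,40); r.move_linear([*c,.055],vel=.12)
r.set_gripper(0,40); print(r.current_opening(),r.current_tool_pos()); z=r.current_tool_pos()[2]
r.move_linear([*c,.085],vel=.1); m=[.6365,-.0725]
r.move_linear([*m,.085],rot=q(np.radians(4)),vel=.1); r.move_linear([*m,z-.0005],vel=.08); print(r.current_opening(),r.current_tool_pos(),r.current_contact_force())
r.set_gripper(.85); r.move_linear([*m,.17],vel=.15)
print(pick([.4825,-.0677])); im=snap("wrist","w17"); print(find_carton(im,.068))
E
python3 p8.py
```

```text
0.5501330294919256 [ 0.60172914 -0.07411247  0.05579852]
0.5511871641815906 [ 0.63603461 -0.07246059  0.05474614] [-3.32289089 -0.16666604  5.35476553]
approach dF [0.8 0.  0. ] grip F [ 0.4 -0.5  6.7] open [0.1777 0.1777 0.1777] mm 15.1 z 0.0567
lifted open 0.1804 t 66.5
(0.17765852920122885, np.float64(0.056685618748513175))
(array([ 0.61894281, -0.07542751]), np.float64(0.06953853575354796), (60.34858703613281, 50.448421478271484), np.float32(0.06788056))
```

View pics/w17.png

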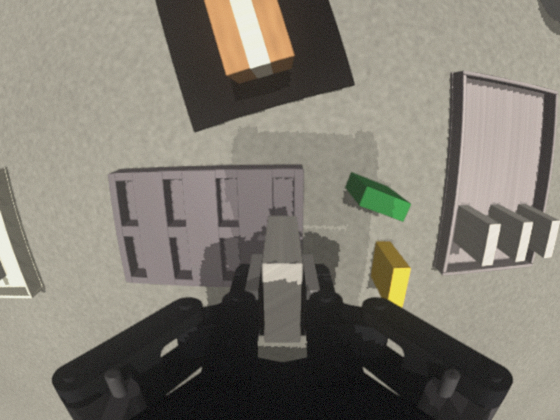

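16 mm again, so it goes in the square tray.

```bash
cat > p9.py <<'E'
from h import *
from cell import r
place("S",-.035,-.045,.0567); snap("wrist","w18")
r.move_to([.50,-.05,.30],q(0)); im=snap("wrist","w19"); print(find_carton(im,.068))
r.move_to([0.146,-0.53,0.253],q(np.radians(15.4)))
s=snap("scene","s1"); t=snap("top","t1"); print(r.current_t())
a=s["pixels"][100:360,150:400,::-1]; b=t["pixels"][120:280,90:440,::-1]
cv2.imwrite("pics/s1z.png",cv2.resize(a,None,fx=2.2,fy=2.2,interpolation=cv2.INTER_CUBIC)); cv2.imwrite("pics/t1z.png",cv2.resize(b,None,fx=2.2,fy=2.2,interpolation=cv2.INTER_CUBIC))
E
python3 p9.py
```

```text
arrive open 0.1785
place F [-0.3  1.3  0.5] z 0.0557 open 0.1789
t 71.4
(array([ 0.63513312, -0.07268896]), np.float64(0.06844454246725704), (90.2589111328125, 48.60025405883789), np.float32(0.06786201))
75.1167
```

View pics/w19.png

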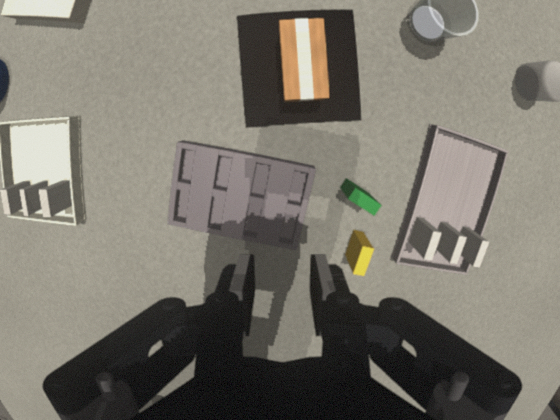

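View pics/s1z.png

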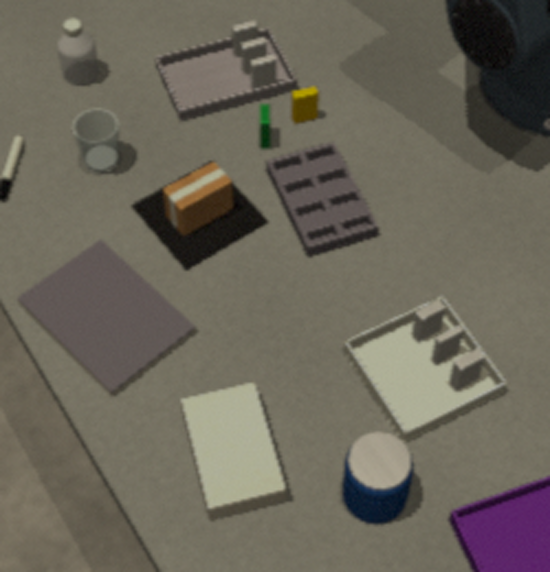

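View pics/t1z.png

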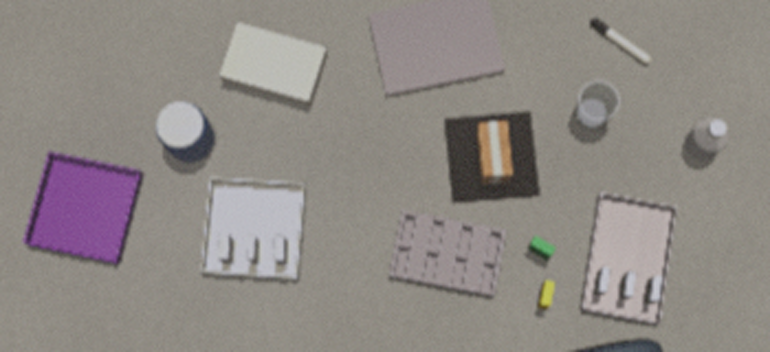

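```bash
python3 -c "
from cell import r
print(r.hand_in(), r.current_t())"
```

```text
the job is handed in; nothing more can be done
the job is handed in; nothing more can be done
```

The job is done and handed in at about 75 s of the 210 s allowed.

- **Carton:** I lifted it out of the oblong steel tray and set it in the middle of the mat. Partway through the plates it was knocked about 34 mm towards the robot, so it overhung the near edge by about 5 mm. I re-centred it before moving the last plate. The last check put it about 2 mm from the mat's centre, with its top at 67.9 mm, as expected.
- **Plates:** There were six in the rack. The gripper reads 0.8 to 1.0 mm low; it read the 48 mm carton as about 47 mm. The plates therefore fell into three clear groups:

| Gripper reading (mm) | Thickness | Tray |
|---|---|---|
| 12.2, 12.0, 12.1 | 13 mm | oblong steel tray |
| 15.1, 15.1 | 16 mm | square white tray |
| 9.0 | 10 mm | square white tray |

- **Final pictures:** All six plates stand in their trays and the rack is empty. The can, bottle, beaker and look-alikes appear where they started. I judged this by eye and did not measure it.
- **Disagreements:** The mat's centre differed by up to 4 mm between views, and the square tray's by up to 5 mm; neither affected a placing. I saw no sign of the grip slipping.

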